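# Set the middle caul on a veneered panel and shut the keeper

### The job

On the bench a freshly veneered panel lies on its pressing board with two wooden cauls (pressing bars) across it. Set the loose third caul gently down flat on the panel, midway between the two, parallel with them and with its ends level with theirs, without shifting those two; then, with the caul released, swing the steel keeper bar by its knob over the three cauls until it snaps past its catch and is fully shut. Leave the tools lying around alone.

Things in the scene. Friction and masses are not known exactly. Their poses are not given: they have to be found in the camera images.
- caul_center (a point): The loose caul: a plain brown wooden bar with square-cut ends, 36 (own x) x 170 (own y, its length) x 44 mm high (own z, up), about 0.2 kg, at first lying on the bench beside the pressing board on the robot's right. The point is its centre, half-way up (22 mm over its underside).
- near_caul_center (a point): The caul of the same shape and size that lies across the panel nearer the robot, loose, not fastened. The point is its centre; x across its width (36 mm) towards the far caul, y along its length (170 mm), z up.
- far_caul_center (a point): The same kind of caul across the panel farther from the robot, loose, not fastened, parallel to the near one, ends level. Point and axes as for the near caul. The clear gap between the two is about 144 mm.
- panel_top (a point): Centre of the veneered panel's upper face, 36 mm above the bench. Panel 262 (x) x 190 (y) x 18 mm on a fixed plywood board 360 x 250 x 18 mm. x runs away from the robot, from hinge to catch, across the cauls; y along the cauls, to the left; z up. Steel hinge post at x = -145 mm; steel catch at x = 162 mm (20 x 46 mm, 42 mm over the panel face, its stop on the right 56 mm).
- keeper (a joint): Swing of the steel keeper bar, rad. 0 = shut against the catch's stop, along the panel's +x over the cauls; grows as it swings left (counter-clockwise from above), to 1.4; starts at 0.9 to 1.25. Light friction (0.5 N at the knob), stays where left. From 0.05 to 0.02 it rides over a sprung ball (a few N at the knob), then snaps in behind it; push it on to the stop.
- keeper_hinge (a point): On the upright axis of the keeper's hinge, at mid thickness of the bar; x points along the bar to its free end, z up. The bar is 24 mm wide, 12 mm thick, reaches 312 mm from the axis and swings level, its underside 49 mm over the panel face, so 5 mm over the cauls.
- keeper_knob (a point): Centre of the black upright cylindrical knob (24 mm diameter, 40 mm high, standing on the bar's top) near the bar's free end, 285 mm from the hinge axis; the point is half-way up, 20 mm over the bar's top face and 81 mm over the panel face. x points along the bar away from the hinge, z up.
- drill_center (a point): Bystander: black cordless drill lying on its side, about 220 x 190 x 58 mm, beyond the board on the left; the point is about the middle of its body.
- tape_measure_center (a point): Bystander: red tape-measure case, 72 x 66 x 36 mm, on the robot's right, close to it; the point is its centre.
- tape_roll_center (a point): Bystander: roll of paper tape lying flat, 110 mm across, 25 mm high, far right; the point is its centre.
Mind the look-alikes: they are no part of the job. Leave any red look-alike of the part that bears caul_center alone. What is shaped like the part that bears far_caul_center but green is not meant.

How it is judged:
By the outcome, as a careful person would: the job done as asked, in the order asked, and still so for the second after the job is handed in, with the robot touching nothing.
It also fails if it takes over 64 s, if anything falls off the work surface, if the arm or the gripper's body presses on something with over 40 N, if the wrist force passes 120 N, or if a joint passes its speed limit or range.

### The arm

A 6-joint arm with a two-finger parallel gripper is mounted at the origin on the work surface. World frame = base frame: x ahead of the robot, y to its left, z up, the work surface at z = 0. Lengths are in mm, angles in rad, forces in N, time in s.
With the tool pointing down it reaches from about 300 to 750 mm from the base axis. Payload 8.5 kg.
Tool frame: the origin (TCP) lies midway between the tips of the shut fingers; the grasp point (between the pads) lies 19 mm behind it (tcp_to_grasp is the z of the grasp point in the tool frame, in mm); z points along the fingers, y is the direction in which the jaws open and shut (so a half turn about z gives the same grasp; the last joint's range is limited). The gripper opens to 88 mm and grips with 3 to 60 N. Pads are 18 mm wide; open, the fingers measure 123 mm over their backs; the gripper's body (75 mm by 187 mm) begins 45 mm behind the grasp point.
Start: joints at [-1.355, 0.381, 1.297, -0, 1.464, -0.215], TCP at [229.671, -499.732, 238.748] pointing down, gripper open.
Joint ranges: [-3.11, 3.11], [-0.89, 2.33], [0.22, 2.48], [-1.42, 4.56], [0.17, 2.85], [-2.88, 2.88]. Speed limits (rad/s): [2.39, 2.39, 3.14, 3.14, 3.14, 3.14].

### API

Orientations are given as a unit quaternion [x, y, z, w].
In Python, from plant import observe, snapshot, camera_model, job_done, recognise, masks_of, mark_of, tcp_to_grasp gives the robot as it stands.
- The arm moves only by the shell command python3 -m inch 'ROWS' [FORCE]. ROWS is JSON, one flat list of numbers, 7 for each row, row after row: the turn, a rotation vector about the world's x, y, z in rad, then the shift along the world's x, y, z in cm, then the opening in per cent of the stroke, from 0 (shut) to 100 (fully open). In form: [rx, ry, rz, tx, ty, tz, claw, rx, ry, rz, tx, ty, tz, claw, ...]. A call has exactly 10 rows; each row is the pose to reach, as a shift and turn from the pose commanded when the call began; what a row does not reach only later rows make up. A row lasts 1/8 s, in which the tool goes at most 62.5 mm and 10.7 degrees, less where a joint would pass 70% of its speed; a pose out of reach is approached as far as the arm can. A call with a gripper value outside its range is refused whole. The fingers move at their own pace and stop on an object; FORCE is the grip in N (left out, the last holds). Time passes only in rows, so rows that repeat a pose let the fingers close, or fill a call up. It gives the time, the measured TCP pose, the force and the opening at its end, in the units of the state.
- observe(): the state, without advancing time (a new reading comes with each control period).
- snapshot(name): name is "scene" or "side" or "wrist"; returns (picture, depth): 480x640x3 uint8, red, green, blue; 480x640 float32, mm along the optical axis (not along the pixel's ray), 0 where there is no reading.
- camera_model(name): a dict with "K" (3x3 intrinsics, pixels), "origin" and "attitude" of the camera in the world. Camera axes: x right, y up, looking along -z (the intrinsics and any distortion apply to the point x, -y, -z); pixel columns grow to the right and rows downward; lengths in mm; the calibration is good to about 2 mm. A picture is of the moment at which its call begins: read the wrist's pose just before it. camera_model takes no time and is no camera call; for the wrist camera it gives the pose at the moment of the call.
- job_done(): hands the job in, once; it reports no verdict.
Trained networks look in the newest picture that a camera, given by its name, has taken for a name from the list of things; names that differ only in an ending like _2 or _b are one class to them, and where a whole thing is asked for, a point or a joint stands for the part that bears it (a point fixed in the world has none). Each returns a list of dicts, best first, with "score" (0 to 1); they miss things now and then, are a little off and sometimes report something else, mostly with a low value. They report only what shows in the picture. A call takes as long as a camera call. They do not tell look-alikes from the thing itself.
- recognise(camera, label): "bbox" ([centre column, centre row, width, height] in pixels, round what is visible of it).
- masks_of(camera, label): "mask" (480x640 bool, what is visible of it) and "bbox" ([centre column, centre row, width, height] in pixels, round what is visible of it).
- mark_of(camera, label): "location" ([column, row] in pixels: a listed point, or the origin of a listed thing).
The state is a dict: "time": time; "qpos": joint angles; "dq": joint speeds; "tau": joint torques, N m; "tcp_pos": TCP position; "eef_rot": TCP orientation; "ft_force": force on the tool from outside, world axes, zero at the start; "wrist_torque": the same for the moment, N m; "width": opening from 0.0 (shut) to 1.0 (fully open).
Only numpy, scipy, OpenCV 4.12 (cv2) and the standard library are available. Lean on these libraries where they do the work, as an engineer would, in place of code of your own. Each camera call takes 0.05 s, during which the arm holds its last target. There are 200 camera calls.

## Working session

There is one attempt and no reset: what is moved stays moved. The work goes in short steps, Python scripts to look and compute and a shell command to move; the robot and the scene stay as the last step left them, time stands still between calls to the robot, and variables do not carry over. Pictures are saved under pics/ and viewed, about 8 in all and at most 12, crops included, and the job is handed in when it is done.

```bash
ls; mkdir -p pics; cat > h.py <<'E'
import numpy as np,cv2
from plant import *
from scipy.spatial.transform import Rotation as R
def cam(n):
    m=camera_model(n);a=np.array(m["attitude"],float)
    Rm=R.from_quat(a).as_matrix() if a.size==4 else a.reshape(3,3)
    return m,np.array(m["K"],float),np.array(m["origin"],float),Rm
def ray(n,uv,c=None):
    m,K,o,Rm=c or cam(n)
    d=np.array([(uv[0]-K[0,2])/K[0,0],-(uv[1]-K[1,2])/K[1,1],-1.])
    return o,Rm@d
def onz(n,uv,z,c=None):
    o,d=ray(n,uv,c);return o+d*(z-o[2])/d[2]
def cloud(n,depth,mask=None,c=None):
    m,K,o,Rm=c or cam(n)
    v,u=np.nonzero((depth>0)&(mask if mask is not None else True));z=depth[v,u]
    p=np.stack([(u-K[0,2])/K[0,0]*z,-(v-K[1,2])/K[1,1]*z,-z],1)
    return p@Rm.T+o
E
python3 - <<'E'
from h import *
np.set_printoptions(precision=1,suppress=True)
o=observe();print(o['time'],tcp_to_grasp,o['eef_rot'],o['ft_force'])
for n in["scene","side"]:
    c=cam(n);print(n,{k:v for k,v in c[0].items()})
    p,d=snapshot(n);cv2.imwrite(f"pics/{n}0.png",p[...,::-1]);np.save(f"pics/{n}0.npy",d)
    for l in["caul_center","near_caul_center","far_caul_center","keeper_knob","keeper_hinge","panel_top"]:
        for r in mark_of(n,l)[:4]:
            print(l,round(r["score"],2),np.array(r["location"]))
E
```

```text
pics
0.0 -18.700000000000003 [ 1.   0.2  0.  -0. ] [-0.3 -0.6 -0.7]
scene {'K': array([[462.6,   0. , 317. ],
       [  0. , 462.6, 235.9],
       [  0. ,   0. ,   1. ]]), 'origin': array([1055.4,  393.6,  839.3]), 'attitude': array([0.2, 0.3, 0.8, 0.4])}
caul_center 0.74 [207.2 213.8]
caul_center 0.56 [254.6 144.2]
near_caul_center 0.58 [359.5 253.2]
far_caul_center 0.64 [500.6 288.1]
far_caul_center 0.61 [437.2 430.8]
keeper_knob 0.75 [450.9 317.5]
keeper_knob 0.29 [368.1 226.7]
keeper_knob 0.17 [309.4 310.3]
keeper_hinge 0.76 [369.8 230.6]
panel_top 0.65 [334.8 282.5]
side {'K': array([[506.9,   0. , 315.8],
       [  0. , 506.9, 238.6],
       [  0. ,   0. ,   1. ]]), 'origin': array([322.9, 862.4, 974.4]), 'attitude': array([-0. ,  0.4,  0.9, -0.1])}
caul_center 0.77 [324.3 193.1]
caul_center 0.59 [417.3 176.1]
near_caul_center 0.59 [330.1 283.5]
far_caul_center 0.93 [371.5 407.4]
far_caul_center 0.55 [255.1 270.1]
far_caul_center 0.21 [392.5 208.3]
keeper_knob 0.71 [279.3 347.5]
keeper_hinge 0.67 [353.2 271.9]
panel_top 0.78 [295.2 281.8]
```

View pics/scene0.png

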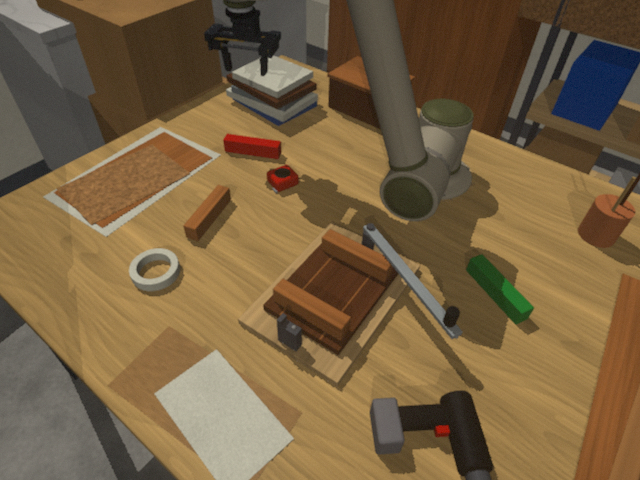

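View pics/side0.png

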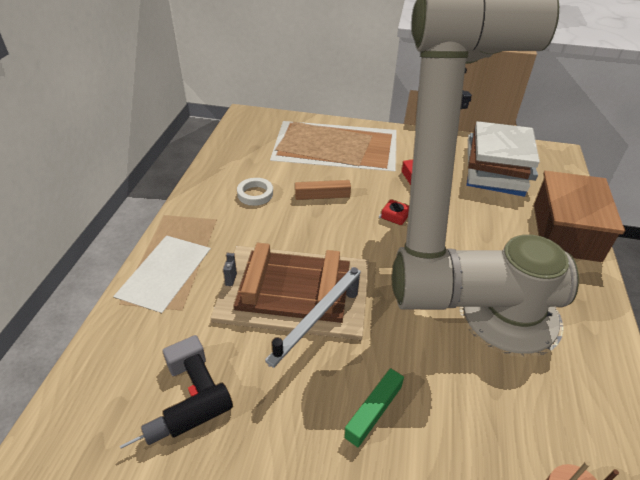

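The scene image shows three bars shaped like the loose caul. The brown bar on the bench is at scene (207,213) / side (323,190), the red one at (253,147), and the green one at (498,288). The brown one is the loose caul, since the description says plain brown, on the right beside the board. The cauls on the panel are at (359,255) near and (310,307) far, and the knob is at (451,317).

```bash
python3 - <<'E'
from h import *
np.set_printoptions(precision=1,suppress=True)
def rect(p):
    r=cv2.minAreaRect(p[:,:2].astype(np.float32));b=cv2.boxPoints(r)
    return np.array(r[0]),np.array(r[1]),r[2]
for n in["scene","side"]:
    d=np.load(f"pics/{n}0.npy");c=cam(n);img=cv2.imread(f"pics/{n}0.png")
    m,K,o,Rm=c
    p=cloud(n,d,None,c);print(n,'bench z',np.median(p[(p[:,2]<15)&(p[:,2]>-15)&(abs(p[:,0]-500)<200)&(abs(p[:,1])<300)][:,2]))
    uv=np.argwhere(d>0)
    # loose caul
    seed={'scene':(208,208),'side':(323,188)}
    def comp(lo,hi,s):
        z=np.full(d.shape,-999.);z[d>0]=p[:,2]
        k=((z>lo)&(z<hi)).astype(np.uint8);k=cv2.erode(k,np.ones((2,2),np.uint8))
        _,L=cv2.connectedComponents(k);q=L[s[1]-3:s[1]+4,s[0]-3:s[0]+4];q=q[q>0]
        if not len(q):return None
        l=np.bincount(q).argmax();return p[(L==l)[d>0]]
    S={'scene':dict(loose=(205,208,36,52),near=(358,253,72,88),far=(312,303,72,88),bar=(410,280,83,110),knob=(452,310,128,145)),
       'side':dict(loose=(323,186,36,52),near=(331,275,72,88),far=(257,265,72,88),bar=(315,312,83,110),knob=(277,341,128,145))}[n]
    for k,(u,v,lo,hi) in S.items():
        q=comp(lo,hi,(u,v))
        if q is not None and len(q)>4: print(k,len(q),*rect(q),'z',np.median(q[:,2]),'x',q[:,0].min(),q[:,0].max(),'y',q[:,1].min(),q[:,1].max())
        else: print(k,'none',onz(n,(u,v),44,c))
    kn={'scene':(450.9,317.5),'side':(279.3,347.5)}[n];hg={'scene':(369.8,230.6),'side':(353.2,271.9)}[n]
    pt={'scene':(334.8,282.5),'side':(295.2,281.8)}[n]
    print('knob',onz(n,kn,117,c),'hinge',onz(n,hg,91,c),'panel',onz(n,pt,36,c))
E
```

```text
scene bench z -0.08981729351046397
loose 627 [ 537.7 -350.2] [170.5  34.2] 16.79037094116211 z 43.03936101486022 x 452.4051774789266 621.2557755353257 y -389.5074012350514 -311.977232062057
near 852 [446.3  45.1] [ 34.9 166.4] 3.8368711471557617 z 79.47958995980764 x 426.68391467903143 467.60011393637035 y -37.281664563881634 128.8076944404075
far 1191 [624.6  57.4] [ 35.4 166.2] 4.3767218589782715 z 79.75505054089479 x 602.0951473982875 646.8420029160964 y -25.123721850983486 140.7102214697457
bar 1463 [451.1 176.2] [321.4  24.9] 65.61924743652344 z 96.45528134169365 x 377.305767300714 526.4033940919434 y 26.528989009464567 324.4813001560333
knob 103 [506.9 296.8] [19.5 19.9] 55.79903793334961 z 136.39344332051132 x 495.5893425830001 516.7256980166437 y 287.16395645340026 307.0507179035136
knob [507.5 296.2 117. ] hinge [391.3  39.1  91. ] panel [525.5  43.4  36. ]
side bench z -0.37923850017784844
loose 389 [ 539.  -350.5] [164.1  39.6] 17.206422805786133 z 42.82352444527464 x 457.5116924458153 620.6514433080774 y -387.7842678237598 -315.7821634875586
near 574 [446.6  41.7] [ 33.  166.1] 3.953066349029541 z 79.40421318772547 x 428.6004879736577 467.5376240742111 y -40.581051961551566 125.70747710668536
far 695 [625.1  56.6] [ 33.3 168.3] 4.306619644165039 z 79.22932953143061 x 604.1687551644977 646.2593609051843 y -28.157398967846007 141.22816890632475
bar 1218 [450.7 174.1] [325.   23.8] 65.7363510131836 z 96.03044792041351 x 375.85592805632234 526.1327895788669 y 28.042055212602577 323.43237545062345
knob 92 [506.7 296.1] [21.  19.7] 42.04229736328125 z 136.01232628410423 x 496.0582201631348 516.3302463378654 y 284.36813733255474 307.3964803623785
knob [502.6 294.  117. ] hinge [390.9  31.4  91. ] panel [530.6  44.4  36. ]
```

```bash
python3 - <<'E'
import cv2,numpy as np
a=cv2.imread("pics/scene0.png")
c1=cv2.resize(a[110:260,150:310],(400,375));c2=cv2.resize(a[215:385,240:470],(400,375))
cv2.imwrite("pics/crop.png",np.hstack([c1,c2]))
E
```

```text
(no output)
```

View pics/crop.png

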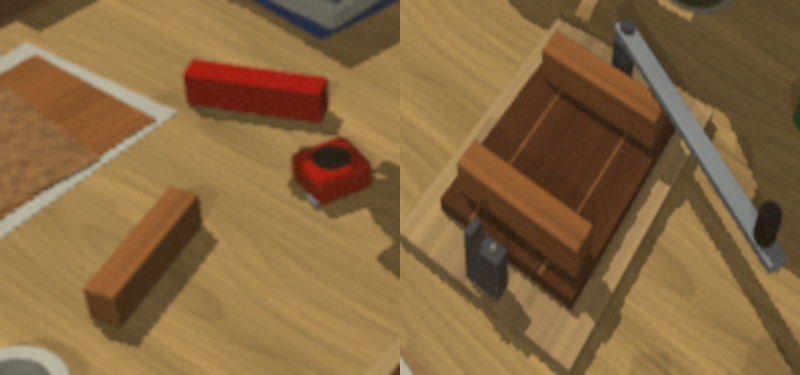

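```bash
cat >> h.py <<'E'
def st():
    o=observe();M=R.from_quat(o["eef_rot"]).as_matrix()
    print('t',round(o['time'],2),'tcp',np.round(o['tcp_pos'],1),'yhead',round(np.degrees(np.arctan2(M[1,1],M[0,1])),2),'tilt',np.round(M[:,2],3),'F',np.round(o['ft_force'],1),'w',round(o['width'],3),'q',np.round(o['qpos'],2))
    return o
E
python3 -c "
from h import *
st()"
```

```text
t 0.7 tcp [ 229.7 -499.7  238.8] yhead -65.32 tilt [-0. -0. -1.] F [-0.  -0.6 -0.5] w 1.003 q [-1.36  0.38  1.3  -0.    1.46 -0.22]
```

```bash
python3 -m inch '[0,0,0,1,0.5,0,100, 0,0,-0.02,5,2.5,0,100, 0,0,-0.05,10,5,-1,100, 0,0,-0.08,15.5,7.5,-3,100, 0,0,-0.1,21,10,-5,100, 0,0,-0.12,26,12.5,-7,100, 0,0,-0.134,29.5,14.3,-9,100, 0,0,-0.134,30.86,14.94,-10,100, 0,0,-0.134,30.86,14.94,-11,100, 0,0,-0.134,30.86,14.94,-11,100]' 30; python3 - <<'E'
from h import *
st()
c=cam("wrist");p,d=snapshot("wrist");cv2.imwrite("pics/w1.png",p[...,::-1])
P=cloud("wrist",d,None,c);q=P[(P[:,2]>38)&(P[:,2]<50)&(abs(P[:,0]-538)<130)&(abs(P[:,1]+350)<90)]
print(len(q),cv2.minAreaRect(q[:,:2].astype(np.float32)),np.median(q[:,2]))
E
```

```text
time: 1.95
tcp_pos: [537.2, -351.0, 128.4]
eef_rot: [0.989, 0.147, -0.0, -0.0]
ft_force: [0.7, 0.2, -0.5]
width: 0.996
t 1.95 tcp [ 537.2 -351.   128.4] yhead -73.06 tilt [-0.001  0.    -1.   ] F [ 0.7  0.2 -0.5] w 0.996 q [-0.76  0.63  1.19 -0.    1.32  0.51]
11207 ((538.8925170898438, -357.2159729003906), (169.08692932128906, 36.04066467285156), 17.200422286987305) 41.8163955508854
```

View pics/w1.png

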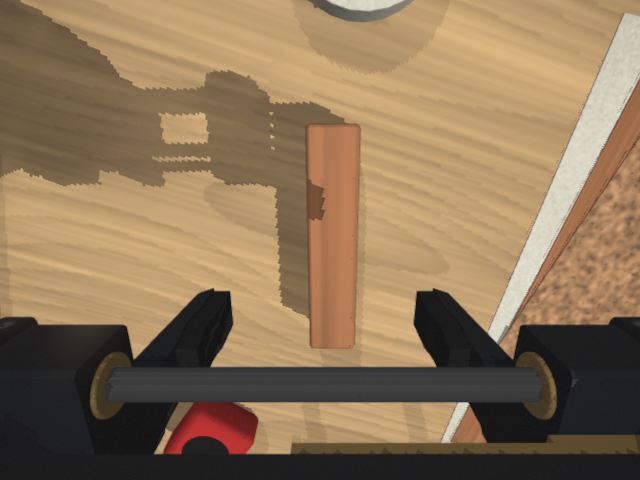

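```bash
python3 -m inch '[0,0,0,0,-0.3,-1,100, 0,0,0,0,-0.3,-4,100, 0,0,0,0,-0.3,-7,100, 0,0,0,0,-0.3,-10,100, 0,0,0,0,-0.3,-11.5,100, 0,0,0,0,-0.3,-11.8,100, 0,0,0,0,-0.3,-11.8,100, 0,0,0,0,-0.3,-11.8,60, 0,0,0,0,-0.3,-11.8,30, 0,0,0,0,-0.3,-11.8,20]' 30; python3 -m inch '[0,0,0,0,0,0,20,0,0,0,0,0,0,20,0,0,0,0,0,0,20,0,0,0,0,0,0,20,0,0,0,0,0,0.5,20,0,0,0,0,0,2,20,0,0,0,0,0,5,20,0,0,0,0,0,9,20,0,0,0,0,0,13,20,0,0,0,0,0,14,20]' 30; python3 - <<'E'
from h import *
st()
c=cam("scene");p,d=snapshot("scene");cv2.imwrite("pics/s2.png",p[90:330,100:420,::-1])
E
```

```text
time: 3.25
tcp_pos: [538.4, -353.4, 11.1]
eef_rot: [0.989, 0.148, 0.0, 0.0]
ft_force: [0.1, -0.5, -0.3]
width: 0.684
time: 4.5
tcp_pos: [538.9, -353.8, 154.1]
eef_rot: [0.989, 0.148, 0.002, 0.002]
ft_force: [0.1, -0.3, -2.6]
width: 0.406
t 4.5 tcp [ 538.9 -353.8  154.1] yhead -72.98 tilt [ 0.004 -0.004 -1.   ] F [ 0.1 -0.3 -2.6] w 0.406 q [-0.76  0.61  1.15  0.    1.38  0.51]
```

View pics/s2.png

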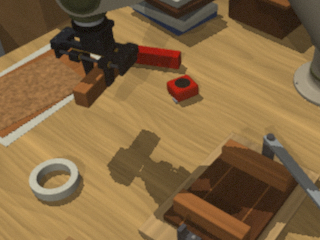

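```bash
python3 -m inch '[0,0,0.05,0,1,0,20,0,0,0.2,0,4,0,20,0,0,0.35,0,8.5,0,20,0,0,0.5,0,13,0,20,0,0,0.65,0,17.5,0,20,0,0,0.8,-0.1,22,0,20,0,0,0.95,-0.1,26.5,0,20,0,0,1.1,-0.2,31,0,20,0,0,1.22,-0.2,35,0,20,0,0,1.3,-0.27,38.3,0,20]' 30; python3 -m inch '[0,0,0.03,0,1,0,20,0,0,0.043,0,1.7,0,20,0,0,0.047,0,2.05,0,20,0,0,0.047,0,2.05,-1,20,0,0,0.047,0,2.05,-2.5,20,0,0,0.047,0,2.05,-4,20,0,0,0.047,0,2.05,-5,20,0,0,0.047,0,2.05,-5,20,0,0,0.047,0,2.05,-5,20,0,0,0.047,0,2.05,-5,20]' 30; cat > meas.py <<'E'
from h import *
st()
tag=__import__('sys').argv[1];lo3,hi3=map(float,__import__('sys').argv[2:4])
a=np.radians(4.3);ex=np.array([np.cos(a),np.sin(a)]);ey=np.array([-ex[1],ex[0]])
C=np.array([535.6,50.2])
for n in["scene","side","wrist"]:
    c=cam(n);p,d=snapshot(n);cv2.imwrite(f"pics/{tag}_{n}.png",p[...,::-1])
    P=cloud(n,d,None,c);X=(P[:,:2]-C)@np.array([ex,ey]).T
    for k,x0,x1,lo,hi in[("near",-115,-62,72,88),("mid",-50,50,lo3,hi3),("far",62,115,72,88)]:
        m=(P[:,2]>lo)&(P[:,2]<hi)&(X[:,0]>x0)&(X[:,0]<x1)&(abs(X[:,1])<110)
        if m.sum()<30: print(n,k,'few');continue
        q=X[m];r=cv2.minAreaRect(q.astype(np.float32))
        lim=[np.percentile(q[:,i],[1,99]).round(1) for i in(0,1)]
        print(n,k,m.sum(),'rect',np.round(r[0],1),np.round(r[1],1),round(r[2],1),'z',np.median(P[m][:,2]).round(1),*lim)
E
python3 meas.py m1 125 145
```

```text
time: 5.8
tcp_pos: [534.6, 31.3, 149.3]
eef_rot: [0.697, 0.718, -0.001, -0.001]
ft_force: [-0.1, -0.3, -2.2]
width: 0.406
time: 7.05
tcp_pos: [535.8, 50.2, 101.2]
eef_rot: [0.681, 0.732, 0.0, 0.0]
ft_force: [-0.1, -0.2, -1.6]
width: 0.407
t 7.05 tcp [535.8  50.2 101.2] yhead 4.19 tilt [ 0.001 -0.    -1.   ] F [-0.1 -0.2 -1.6] w 0.407 q [-0.13  0.5   1.54  0.    1.1  -0.2 ]
scene near 583 rect [-92.7  22.2] [170.3  40.5] 89.9 z 79.5 [-109.1  -72.8] [-57.7  83.9]
scene mid 716 rect [-1.9  4.2] [170.6  65.6] 79.9 z 133.9 [-29.4  28.4] [-80.2  87.9]
scene far 1363 rect [88.4 -1.6] [ 38.1 170.4] 0.0 z 79.7 [ 71.2 106.8] [-84.3  82.2]
side near 637 rect [-87.8   9.2] [193.9  36.2] 89.8 z 79.2 [-105.7  -70.2] [-85.1  79.4]
side mid 687 rect [ 4.4 22.4] [132.1  66.4] 76.4 z 133.7 [-29.8  33.8] [-38.2  87. ]
side far 716 rect [92.  -1.9] [171.7  37. ] 89.7 z 79.3 [ 74.  108.8] [-83.3  82.3]
wrist near 13576 rect [-93.5  42.8] [134.8  42.7] 89.3 z 77.8 [-108.2  -72.9] [-20.9  97.4]
wrist mid 31791 rect [-0.7 17. ] [134.9  68.7] 89.1 z 132.2 [-30.5  29. ] [-45.3  83.3]
wrist far 13788 rect [88.5 26.8] [105.   36.7] 89.7 z 77.7 [ 70.6 105.4] [-21.3  78.7]
```

```bash
python3 -m inch '[0,0,0,0.04,-0.5,-0.3,20,0,0,0,0.04,-0.5,-1.2,20,0,0,0,0.04,-0.5,-2.2,20,0,0,0,0.04,-0.5,-3.2,20,0,0,0,0.04,-0.5,-4,20,0,0,0,0.04,-0.5,-4.6,20,0,0,0,0.04,-0.5,-4.9,20,0,0,0,0.04,-0.5,-5.1,20,0,0,0,0.04,-0.5,-5.2,20,0,0,0,0.04,-0.5,-5.2,20]' 30; python3 meas.py m2 72 88
```

```text
time: 8.45
tcp_pos: [536.0, 45.2, 48.9]
eef_rot: [0.681, 0.732, 0.0, 0.0]
ft_force: [0.0, -0.6, -1.3]
width: 0.407
t 8.45 tcp [536.   45.2  48.9] yhead 4.19 tilt [ 0.  0. -1.] F [ 0.  -0.6 -1.3] w 0.407 q [-0.14  0.57  1.59  0.    0.98 -0.21]
scene near 445 rect [-92.1  50.3] [ 41.1 113.3] 0.1 z 79.5 [-109.   -72.2] [ 0.6 96.3]
scene mid 683 rect [-0.  -1.4] [ 66.9 171.5] 10.2 z 81.4 [-28.   28.2] [-84.1  82.8]
scene far 1365 rect [88.6 -1.8] [170.6  38.2] 89.7 z 79.6 [ 70.9 106.7] [-84.   82.4]
side near 530 rect [-88.1   5.2] [ 37.5 186.3] 0.5 z 79.4 [-105.9  -70.1] [-83.8  80.6]
side mid 621 rect [-0.9 19.4] [ 66.1 126. ] 13.9 z 81.3 [-26.9  31.9] [-39.2  82.3]
side far 525 rect [91.7 -3.4] [ 36.7 174.8] 0.0 z 79.3 [ 73.7 109.2] [-80.3  82.1]
wrist near 26828 rect [-91.1  24. ] [171.6  38. ] 89.6 z 77.9 [-107.6  -72.7] [-54.3 103.6]
wrist mid 30375 rect [-0.9 11.8] [ 68.8 135.2] 0.5 z 79.9 [-29.5  28. ] [-50.4  78.5]
wrist far 25173 rect [88.5  8.4] [142.   37.7] 89.8 z 77.7 [ 70.6 105.3] [-49.7  78.7]
```

```bash
python3 -m inch '[0,0,0,0,0,-0.04,20,0,0,0,0,0,-0.08,20,0,0,0,0,0,-0.12,20,0,0,0,0,0,-0.16,20,0,0,0,0,0,-0.19,20,0,0,0,0,0,-0.2,20,0,0,0,0,0,-0.2,20,0,0,0,0,0,-0.2,20,0,0,0,0,0,-0.2,20,0,0,0,0,0,-0.2,20]' 30; python3 -c "
from h import *
st()"
```

```text
time: 9.85
tcp_pos: [536.0, 45.1, 46.8]
eef_rot: [0.681, 0.732, -0.0, 0.0]
ft_force: [-0.8, 0.6, -1.8]
width: 0.404
t 9.85 tcp [536.   45.1  46.8] yhead 4.19 tilt [ 0. -0. -1.] F [-0.8  0.6 -1.8] w 0.404 q [-0.14  0.58  1.59 -0.    0.97 -0.21]
```

```bash
python3 -m inch '[0,0,0,0,0,-0.03,20,0,0,0,0,0,-0.06,20,0,0,0,0,0,-0.08,20,0,0,0,0,0,-0.1,20,0,0,0,0,0,-0.1,20,0,0,0,0,0,-0.1,20,0,0,0,0,0,-0.1,20,0,0,0,0,0,-0.1,20,0,0,0,0,0,-0.1,20,0,0,0,0,0,-0.1,20]' 30; python3 -c "
from h import *
c=cam('scene');p,d=snapshot('scene');P=cloud('scene',d)
m=(P[:,2]>72)&(P[:,2]<88)&(abs(P[:,0]-538)<14)&(P[:,1]>85)&(P[:,1]<125);print(np.median(P[m][:,2]))
st()"
```

```text
time: 11.1
tcp_pos: [536.0, 45.2, 46.7]
eef_rot: [0.681, 0.732, 0.0, 0.0]
ft_force: [-4.2, 0.1, 9.4]
width: 0.407
79.54942030330312
t 11.15 tcp [536.   45.2  46.7] yhead 4.19 tilt [ 0.001 -0.    -1.   ] F [-4.  -0.1 10. ] w 0.402 q [-0.14  0.58  1.59 -0.    0.97 -0.21]
```

```bash
python3 -m inch '[0,0,0,0,0,0.06,20,0,0,0,0,0,0.06,44,0,0,0,0,0,0.06,50,0,0,0,0,0,0.06,62,0,0,0,0,0,0.06,65,0,0,0,0,0,1,65,0,0,0,0,0,4,65,0,0,0,0,0,8,65,0,0,0,0,0,13,65,0,0,0,0,0,18,65]' 30; python3 meas.py m3 72 88
```

```text
time: 12.4
tcp_pos: [535.6, 45.2, 228.1]
eef_rot: [0.681, 0.732, 0.0, 0.0]
ft_force: [1.3, -0.6, -0.2]
width: 0.649
t 12.4 tcp [535.6  45.2 228.1] yhead 4.18 tilt [ 0. -0. -1.] F [ 1.3 -0.6 -0.2] w 0.649 q [-0.14  0.37  1.35 -0.    1.42 -0.21]
scene near 943 rect [-91.6  10.5] [ 41.3 192.7] 1.6 z 79.3 [-108.3  -72.9] [-80.4  83.6]
scene mid 1177 rect [-0.5 -1.3] [ 39.1 170.2] 0.4 z 79.5 [-18.9  17.2] [-83.8  82.6]
scene far 1359 rect [88.9 -2. ] [170.1  38. ] 89.7 z 79.5 [ 70.7 106.8] [-84.3  82.3]
side near 669 rect [-87.9   8.4] [193.4  36. ] 89.7 z 79.4 [-105.7  -70.2] [-84.9  79.6]
side mid 797 rect [ 1.9 -3.1] [171.7  36.6] 89.8 z 79.1 [-15.7  19.8] [-86.2  81.8]
side far 791 rect [91.7 -2.3] [ 36.9 171.3] 0.2 z 79.2 [ 73.8 109.2] [-85.2  81.8]
wrist near 6825 rect [-93.9  10.4] [198.6  41.7] 89.6 z 77.8 [-108.5  -73.3] [-83.   79.8]
wrist mid 7190 rect [-1.3 -5.6] [168.9  36.1] 89.8 z 77.7 [-18.8  16.3] [-86.9  78. ]
wrist far 6889 rect [88.2 -4.7] [168.6  36.7] 89.5 z 77.7 [ 70.4 105.4] [-79.3  78.7]
```

View pics/m3_wrist.png

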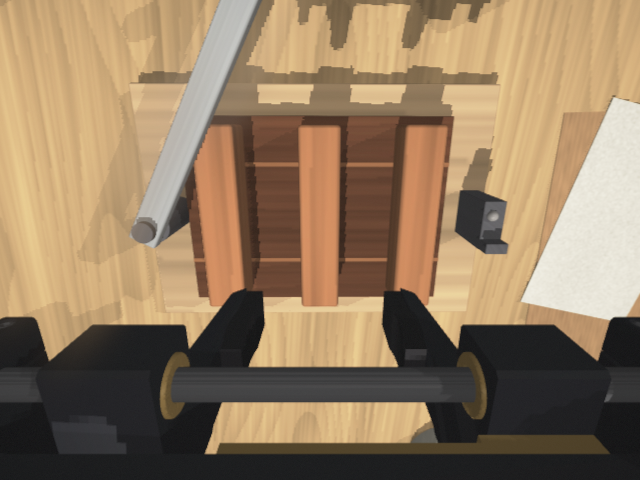

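```bash
python3 -m inch '[0,0,-0.05,-0.2,1.5,0,65,0,0,-0.15,-0.7,6,0,65,0,0,-0.25,-1.3,11,0,65,0,0,-0.35,-1.9,16,0,65,0,0,-0.45,-2.4,20.5,0,65,0,0,-0.497,-2.8,24,0,65,0,0,-0.497,-2.9,25.1,0,65,0,0,-0.497,-2.9,25.1,-2,65,0,0,-0.497,-2.9,25.1,-4,65,0,0,-0.497,-2.9,25.1,-4,65]' 10; python3 - <<'E'
from h import *
st()
c=cam("wrist");p,d=snapshot("wrist");cv2.imwrite("pics/k1.png",p[...,::-1])
for n in("wrist","scene","side"):
    if n!="wrist": c=cam(n);p,d=snapshot(n)
    P=cloud(n,d,None,c);m=(P[:,2]>128)&(P[:,2]<142)&(np.hypot(P[:,0]-507,P[:,1]-296)<22)
    if m.sum()>5: print(n,m.sum(),cv2.minAreaRect(P[m][:,:2].astype(np.float32)))
E
```

```text
time: 13.8
tcp_pos: [506.4, 295.1, 184.1]
eef_rot: [0.84, 0.542, -0.002, -0.0]
ft_force: [-0.4, 0.2, 0.2]
width: 0.652
t 13.8 tcp [506.4 295.1 184.1] yhead -24.3 tilt [-0.004 -0.002 -1.   ] F [-0.4  0.2  0.2] w 0.652 q [ 0.33  0.49  1.28 -0.    1.38  0.75]
wrist 1107 ((505.24981689453125, 292.6011962890625), (22.92488670349121, 22.955440521240234), 23.09450912475586)
scene 134 ((506.0133361816406, 295.6130065917969), (21.418567657470703, 21.852693557739258), 45.68441390991211)
side 114 ((507.7130432128906, 294.5476989746094), (22.749462127685547, 22.258502960205078), 59.56020736694336)
```

View pics/k1.png

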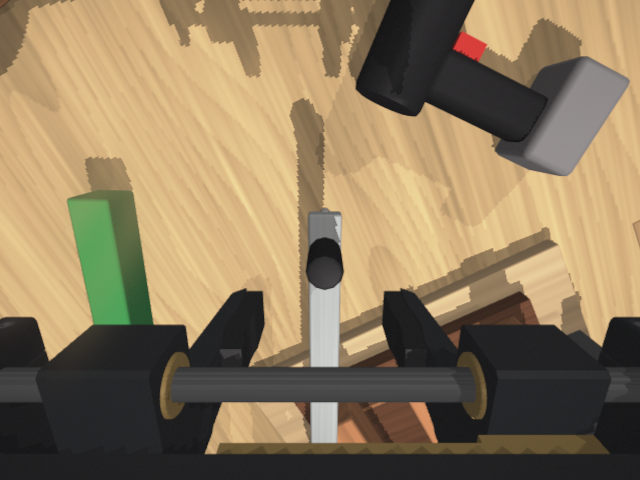

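```bash
python3 -m inch '[0,0,0,0,-0.05,-1,65,0,0,0,0,-0.05,-3,65,0,0,0,0,-0.05,-5.5,65,0,0,0,0,-0.05,-7.5,65,0,0,0,0,-0.05,-8.2,65,0,0,0,0,-0.05,-8.2,65,0,0,0,0,-0.05,-8.2,40,0,0,0,0,-0.05,-8.2,20,0,0,0,0,-0.05,-8.2,20,0,0,0,0,-0.05,-8.2,20]' 10; python3 - <<'E'
from h import *
o=st()
H=np.array([390.3,38.]);p=np.array(o['tcp_pos'][:2]);v=p-H;print('r',np.hypot(*v),'head',np.degrees(np.arctan2(v[1],v[0])))
p=np.array([506.4,295.2]);H=p-285*np.array([np.cos(np.radians(65.7)),np.sin(np.radians(65.7))]);print(H)
for a in (65.7,60,54,48,42,36,30,24,18,12,9,7,6,5,4.2):
    k=H+285*np.array([np.cos(np.radians(a)),np.sin(np.radians(a))])-p;print(a,'rz %.3f'%np.radians(a-65.7),(k/10).round(2))
E
```

```text
time: 15.2
tcp_pos: [507.0, 295.7, 104.0]
eef_rot: [0.84, 0.543, 0.0, 0.0]
ft_force: [-0.7, 0.1, 1.4]
width: 0.271
t 15.2 tcp [507.  295.7 104. ] yhead -24.29 tilt [ 0.  0. -1.] F [-0.7  0.1  1.4] w 0.271 q [ 0.33  0.57  1.39 -0.    1.18  0.75]
r 282.91528020668676 head 65.62942812184205
[389.1184078   35.45006616]
65.7 rz 0.000 [0. 0.]
60 rz -0.099 [ 2.52 -1.29]
54 rz -0.204 [ 5.02 -2.92]
48 rz -0.309 [ 7.34 -4.8 ]
42 rz -0.414 [ 9.45 -6.9 ]
36 rz -0.518 [11.33 -9.22]
30 rz -0.623 [ 12.95 -11.72]
24 rz -0.728 [ 14.31 -14.38]
18 rz -0.833 [ 15.38 -17.17]
12 rz -0.937 [ 16.15 -20.05]
9 rz -0.990 [ 16.42 -21.52]
7 rz -1.025 [ 16.56 -22.5 ]
6 rz -1.042 [ 16.62 -23.  ]
5 rz -1.059 [ 16.66 -23.49]
4.2 rz -1.073 [ 16.7  -23.89]
```

Knob gripped (0.271 × 88 = 23.8 mm). I'm swinging along the arc to about 24° first, then checking the force.

```bash
python3 -m inch '[0,0,-0.03,0.8,-0.38,0,20,0,0,-0.099,2.52,-1.29,0,20,0,0,-0.204,5.02,-2.92,0,20,0,0,-0.309,7.34,-4.8,0,20,0,0,-0.414,9.45,-6.9,0,20,0,0,-0.518,11.33,-9.22,0,20,0,0,-0.623,12.95,-11.72,0,20,0,0,-0.7,13.96,-13.6,0,20,0,0,-0.728,14.31,-14.38,0,20,0,0,-0.728,14.31,-14.38,0,20]' 10; python3 - <<'E'
from h import *
o=st()
for n in("scene","side"):
    c=cam(n);p,d=snapshot(n);P=cloud(n,d,None,c)
    m=(P[:,2]>90)&(P[:,2]<101)&(abs(P[:,0]-480)<80)&(abs(P[:,1]-80)<90);q=P[m][:,:2]
    if len(q)>20:
        l=cv2.fitLine(q.astype(np.float32),cv2.DIST_HUBER,0,.01,.01).ravel();print(n,m.sum(),'bar head',np.degrees(np.arctan2(l[1],l[0])),l[2:])
E
```

```text
time: 16.45
tcp_pos: [650.9, 151.7, 104.0]
eef_rot: [0.978, 0.208, 0.001, 0.0]
ft_force: [4.5, 1.5, 1.1]
width: 0.27
t 16.45 tcp [650.9 151.7 104. ] yhead -66.01 tilt [ 0.002  0.    -1.   ] F [4.5 1.5 1.1] w 0.27 q [0.05 0.7  1.13 0.   1.31 1.2 ]
side 674 bar head 25.741442 [481.74515  79.07397]
```

```bash
python3 -m inch '[0,0,-0.03,0.4,-0.8,0,20,0,0,-0.1,1.1,-2.7,0,20,0,0,-0.17,1.65,-4.5,0,20,0,0,-0.22,1.98,-5.9,0,20,0,0,-0.25,2.1,-6.8,0,20,0,0,-0.27,2.2,-7.4,0,20,0,0,-0.28,2.25,-7.65,0,20,0,0,-0.28,2.25,-7.65,0,20,0,0,-0.28,2.25,-7.65,0,20,0,0,-0.28,2.25,-7.65,0,20]' 15; python3 - <<'E'
from h import *
o=st()
for n in("scene","side"):
    c=cam(n);p,d=snapshot(n);cv2.imwrite(f"pics/e_{n}.png",p[...,::-1]);P=cloud(n,d,None,c)
    m=(P[:,2]>90)&(P[:,2]<101)&(abs(P[:,0]-500)<105)&(abs(P[:,1]-60)<60);q=P[m][:,:2]
    if len(q)>20:
        l=cv2.fitLine(q.astype(np.float32),cv2.DIST_HUBER,0,.01,.01).ravel();print(n,m.sum(),'bar head',np.degrees(np.arctan2(l[1],l[0])),l[2:])
E
```

```text
time: 17.8
tcp_pos: [673.3, 75.2, 104.0]
eef_rot: [0.998, 0.069, 0.001, 0.0]
ft_force: [6.9, -0.2, 1.9]
width: 0.266
t 17.8 tcp [673.3  75.2 104. ] yhead -82.06 tilt [ 0.002 -0.    -1.   ] F [ 6.9 -0.2  1.9] w 0.266 q [-0.06  0.71  1.1  -0.    1.33  1.37]
scene 689 bar head 8.969813 [485.04523  52.76097]
side 774 bar head 8.6924305 [500.89618   54.016823]
```

```bash
python3 -m inch '[0,0,-0.01,0.1,-0.3,0,20,0,0,-0.025,0.15,-0.7,0,20,0,0,-0.04,0.2,-1.1,0,20,0,0,-0.055,0.22,-1.5,0,20,0,0,-0.065,0.23,-1.8,0,20,0,0,-0.07,0.24,-2,0,20,0,0,-0.075,0.25,-2.1,0,20,0,0,-0.075,0.25,-2.1,0,20,0,0,-0.075,0.25,-2.1,0,20,0,0,-0.075,0.25,-2.1,0,20]' 25; python3 -c "
from h import *
st()"
```

```text
time: 19.15
tcp_pos: [675.7, 53.9, 104.0]
eef_rot: [1.0, 0.031, 0.001, 0.0]
ft_force: [7.5, -0.1, 2.1]
width: 0.263
t 19.15 tcp [675.7  53.9 104. ] yhead -86.4 tilt [ 0.002 -0.    -1.   ] F [ 7.5 -0.1  2.1] w 0.263 q [-0.09  0.71  1.1  -0.    1.33  1.41]
```

```bash
python3 -m inch '[0,0,0,0,-0.05,0,20,0,0,0,0,-0.1,0,20,0,0,0,0,-0.15,0,20,0,0,0,0,-0.2,0,20,0,0,0,0,-0.25,0,20,0,0,0,0,-0.3,0,20,0,0,0,0,-0.3,0,20,0,0,0,0,-0.3,0,20,0,0,0,0,-0.3,0,20,0,0,0,0,-0.3,0,20]' 25; python3 - <<'E'
from h import *
o=st()
for n in("scene","side"):
    c=cam(n);p,d=snapshot(n);cv2.imwrite(f"pics/f_{n}.png",p[...,::-1]);P=cloud(n,d,None,c)
    m=(P[:,2]>90)&(P[:,2]<101)&(abs(P[:,0]-500)<105)&(abs(P[:,1]-60)<60);q=P[m][:,:2]
    if len(q)>20:
        l=cv2.fitLine(q.astype(np.float32),cv2.DIST_HUBER,0,.01,.01).ravel();print(n,m.sum(),'bar head',np.degrees(np.arctan2(l[1],l[0])),l[2:])
E
```

```text
time: 20.4
tcp_pos: [675.7, 53.1, 104.0]
eef_rot: [0.999, 0.032, 0.001, -0.002]
ft_force: [8.3, 9.7, 1.1]
width: 0.264
t 20.4 tcp [675.7  53.1 104. ] yhead -86.33 tilt [ 0.002  0.003 -1.   ] F [8.3 9.7 1.1] w 0.264 q [-0.1   0.71  1.1   0.    1.33  1.41]
scene 751 bar head 4.11692 [489.1813    45.203518]
side 763 bar head 4.1664915 [498.94135  45.68871]
```

```bash
python3 -m inch '[0,0,0,0,-0.05,0,20,0,0,0,0,-0.1,0,20,0,0,0,0,-0.15,0,20,0,0,0,0,-0.2,0,20,0,0,0,0,-0.25,0,20,0,0,0,0,-0.25,0,20,0,0,0,0,-0.25,0,20,0,0,0,0,-0.25,0,20,0,0,0,0,-0.25,0,20,0,0,0,0,-0.25,0,20]' 25; python3 -c "
from h import *
st()"
```

```text
time: 21.75
tcp_pos: [675.7, 53.0, 104.0]
eef_rot: [0.999, 0.033, 0.001, -0.003]
ft_force: [9.4, 19.0, 2.2]
width: 0.262
t 21.75 tcp [675.7  53.  104. ] yhead -86.27 tilt [ 0.003  0.007 -1.   ] F [ 9.4 19.   2.2] w 0.262 q [-0.1   0.71  1.1   0.01  1.33  1.41]
```

```bash
python3 -m inch '[0,0,0,-0.03,0.2,0,20,0,0,0,-0.05,0.45,0,20,0,0,0,-0.05,0.48,0,20,0,0,0,-0.05,0.48,0,45,0,0,0,-0.05,0.48,0,65,0,0,0,-0.05,0.48,0,65,0,0,0,-0.05,0.48,1,65,0,0,0,-0.05,0.48,4,65,0,0,0,-0.05,0.48,8,65,0,0,0,-0.05,0.48,12,65]' 25; python3 -m inch '[0,0,0,0,-1,0,65,0,0,0,-1,-5,0,65,0,0,0,-2,-10,0,65,0,0,0,-3,-15,0,65,0,0,0,-4,-20,0,65,0,0,0,-5,-24,0,65,0,0,0,-5,-25,0,65,0,0,0,-5,-25,0,65,0,0,0,-5,-25,0,65,0,0,0,-5,-25,0,65]'; python3 meas.py m9 72 85; python3 - <<'E'
from h import *
for n in("scene","side"):
    c=cam(n);p,d=snapshot(n);P=cloud(n,d,None,c)
    m=(P[:,2]>90)&(P[:,2]<101)&(abs(P[:,0]-510)<115)&(abs(P[:,1]-60)<60);q=P[m][:,:2]
    l=cv2.fitLine(q.astype(np.float32),cv2.DIST_HUBER,0,.01,.01).ravel();print(n,m.sum(),'bar head',np.degrees(np.arctan2(l[1],l[0])),l[2:])
    m=(P[:,2]>128)&(P[:,2]<142)&(np.hypot(P[:,0]-675,P[:,1]-55)<25);print('knob',cv2.minAreaRect(P[m][:,:2].astype(np.float32)))
    if n=="side":a=p[220:380,200:400]
    else:b=p[210:370,230:430]
cv2.imwrite("pics/end.png",cv2.resize(np.hstack([b,a]),(800,320))[...,::-1])
E
```

```text
time: 23.0
tcp_pos: [674.3, 53.7, 225.7]
eef_rot: [0.999, 0.032, 0.0, 0.0]
ft_force: [-0.7, 0.5, 0.6]
width: 0.646
time: 24.25
tcp_pos: [624.9, -195.1, 223.8]
eef_rot: [0.999, 0.033, 0.0, -0.0]
ft_force: [-0.8, -0.3, 0.8]
width: 0.652
t 24.25 tcp [ 624.9 -195.1  223.8] yhead -86.25 tilt [ 0.  0. -1.] F [-0.8 -0.3  0.8] w 0.652 q [-0.48  0.58  1.    0.    1.56  1.02]
scene near 860 rect [-89.2  -0.2] [169.4  49.3] 87.4 z 79.4 [-110.2  -72.6] [-83.2  83.7]
scene mid 991 rect [-1.  -1.8] [ 39.1 171. ] 0.3 z 79.6 [-18.8  17.4] [-83.8  82.7]
scene far 1071 rect [87.5 -1.5] [171.1  43.1] 87.9 z 79.7 [ 71.2 106.8] [-84.8  82.5]
side near 670 rect [-88.6  -2.1] [175.   49.9] 84.6 z 79.2 [-105.8  -70.1] [-85.9  82. ]
side mid 656 rect [16.6 -2.7] [173.2  64.8] 89.8 z 79.2 [-15.6  20. ] [-85.8  81.6]
side far 661 rect [88.2 -3.6] [174.2  51.3] 86.9 z 79.4 [ 73.4 109.8] [-86.   81.9]
wrist near few
wrist mid 4314 rect [  8.2 -19.5] [148.4  80.2] 78.6 z 77.9 [-17.2  17.7] [-90.   55.2]
wrist far 4336 rect [ 87.3 -29.4] [124.2  52.3] 83.1 z 77.9 [ 71.4 107. ] [-90.2  28.9]
scene 1000 bar head 4.073157 [517.628    47.39224]
knob ((670.9771728515625, 56.154788970947266), (23.651355743408203, 21.92852783203125), 74.97076416015625)
side 841 bar head 3.888859 [506.2575   46.49463]
knob ((674.564208984375, 56.078407287597656), (21.73227882385254, 28.25213050842285), 17.78924560546875)
```

View pics/end.png

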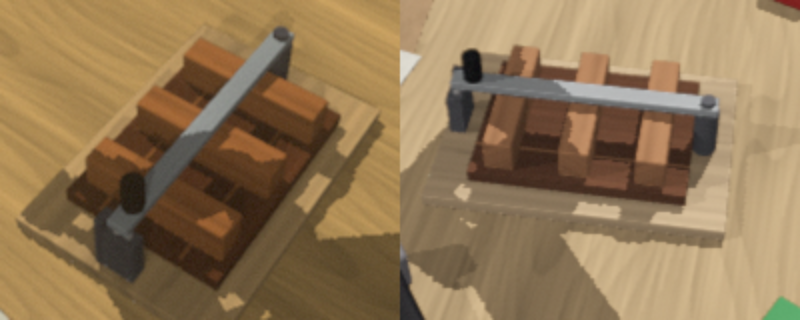

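The keeper is shut on the catch, and the three cauls are evenly spaced with their ends level. I'm handing in.

```bash
python3 -c "
from plant import *
print(job_done())"
```

```text
the job is handed in; nothing more can be done
None
```

I set the loose brown caul down on the panel midway between the other two and let go of it. Then I gripped the keeper by its knob, swung it over the three cauls onto its stop, released it, backed the arm clear and handed the job in. The clock read about 24.5 s.

**Last checks:**
- **Caul spacing:** the clear gaps on either side are about 54 mm each (54.0 and 53.7 mm in the scene camera).
- **Caul lie:** its ends are level with the others to within about 1 mm. It lies parallel, with its top at the same height as theirs.
- **Near and far cauls:** they show no shift beyond measurement noise, about 1 mm.
- **Placing force:** the caul touched down at about 10 N.
- **Keeper:** under a 19 N push at the knob it stopped moving. The bar then read 3.9–4.1°, against a panel direction of about 4.2–4.3°. I read that as fully shut, and it stayed there after release.

**What disagreed or was not seen:**
- The wrist camera put the loose caul about 7 mm off the other two cameras before the grasp. The closing jaws took that up.
- The scene and side cameras still differ by 2–3 mm in absolute position, so I relied on distances measured within one camera.
- I did not see the catch snap in the force readings. I judged it by the hard stop and the bar angle.
- I did not measure the tools and look-alikes again at the end, but the arm did not go near them at bench height.

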